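# Pin a spacer pack on the pull-out shelf of a double-door cupboard

### The arm

A 6-joint arm with a two-finger parallel gripper is mounted at the origin on a cart in front of the work surface, level with it; the furniture and walls round the work are solid. World frame = base frame: x ahead of the robot, y to its left, z up, the work surface at z = 0. Lengths are in m, angles in rad, forces in N, time in s.
With the tool pointing down it reaches from about 0.35 to 0.85 m from the base axis. Payload 8.1 kg.
Tool frame: the origin (TCP) lies on the centre line of the jaws, within the pads' length; the fingertips stand 22 mm ahead of it and the grasp point (between the pads) lies 3 mm ahead of it (manip.tip_extent is the distance from the TCP to the fingertips, in m); z points along the fingers, y is the line along which they close (so a half turn about z gives the same grasp; the last joint's range is limited). The gripper opens to 93 mm and grips with 3 to 60 N. Pads are 15 mm wide; open, the fingers measure 128 mm over their backs; the gripper's body (75 mm by 188 mm) begins 65 mm behind the grasp point.
Start: joints at [-1.197, 0.13, 1.488, -0, 1.523, -0.085], TCP at [0.266, -0.538, 0.241] pointing down, gripper open.
Joint ranges: [-2.96, 2.96], [-0.89, 2.26], [0.02, 2.5], [-1.34, 4.48], [0, 2.73], [-2.66, 2.66]. Speed limits (rad/s): [2.39, 2.39, 2.79, 3.14, 3.14, 3.14].

### API

Orientations are given as a unit quaternion [w, x, y, z].
In Python, from workcell import manip gives the robot as it stands.
- The arm moves only by the tool play_rows, never from a script. Its argument "increments" is a list of rows, each a list of 5 numbers: the closure, from -1 (fully open) to 1 (shut), so that 0 is half open, then the shift along the world's x, y, z in mm, then the turn about the world's z in rad. A call has 1 to 8 rows; each row is the pose to reach, as a shift and turn from the pose commanded when the call began; what a row does not reach only later rows make up. A row lasts 1/12 s, in which the tool goes at most 41.7 mm and 7.16 degrees, less where a joint would pass 70% of its speed; a pose out of reach is approached as far as the arm can. A call with a gripper value outside its range is refused whole. The fingers move at their own pace and stop on an object; "force" is the grip in N (left out, the last holds). Time passes only in rows, so rows that repeat a pose let the fingers close. It gives the time, the measured TCP pose, the force, the opening and the grip force at its end, in the units of the state.
- manip.observe(): the state, without advancing time (a new reading comes with each control period).
- manip.snapshot(name): name is "scene" or "top"; returns a dict with "color" (384x512x3 uint8, red, green, blue), "z_map" (384x512 float32, m along the optical axis (not along the pixel's ray), 0 where there is no reading), "mtx" (3x3 intrinsics, pixels), "pose" (4x4, takes a point from camera to world coordinates). Camera axes: x right, y down, z forward; pixel columns grow to the right and rows downward; lengths in m; the calibration is good to about 2 mm. A picture is of the moment at which its call begins.
- manip.sign_off(): hands the job in; it is judged then, once.
The state is a dict: "time_s": time; "joint_pos": joint angles; "qvel": joint speeds; "effort": joint torques, N m; "tool_pos": TCP position; "tcp_rot": TCP orientation; "wrist_force": force on the tool from outside, world axes, zero at the start; "torque": the same for the moment, N m; "opening": opening from 0.0 (shut) to 1.0 (fully open); "grip_force": force on a finger pad.
Only numpy, scipy, OpenCV 4.12 (cv2) and the standard library are available. Lean on these libraries where they do the work, as an engineer would, in place of code of your own. Each camera call takes 0.05 s, during which the arm holds its last target. There are 200 camera calls.

### The job

Open the small cupboard: first swing the active (right) door wide open, then lift the flush bolt that it hides on the left door and swing that door wide open too. Pull the shelf all the way out, stack all the square spacers lying on the worktop flat on it with their holes lined up over the shelf's hole, and drop the pin through the whole stack until it stands on the bottom of the shelf's hole. Then push the shelf fully home with the pinned pack on it and leave both doors standing open for the next pack; leave the other things on the bench alone.

Things in the scene. Friction and masses are not known exactly. Their poses are not given: they have to be found in the camera images.
- cupboard: fixed blue and grey bench cupboard, 150 deep x 210 wide x 88 high; origin at the centre of its underside, x to its back, y to the left, z up; front plane at x = -75. Roof starts 40 behind the front plane. Doors and shelf hang 13 above the worktop and block one another: the shelf comes out only with both doors open beyond about 1.35 rad
- active_door (a joint): angle of the right door, rad: 0 shut (may start up to 0.12 ajar), 1.9 fully open, counter-clockwise seen from above, about active_hinge. Stays where left (friction 0.06 N m). 95 wide, 10 thick, z 14 to 78; a grey hood at its free edge (38 out from the hinge line, top at z 80, reaching 34 past the middle) covers the left door's bolt
- active_hinge (a point): point on the right door's vertical hinge axis, 66 above the worktop; when the door is shut it lies at x = -80, y = -96 in the cupboard's frame. Its axes turn with the door
- active_pull (a point): point on the upright round steel pull (diameter 10, z 30 to 78) of the right door, at 66 above the worktop, in front of the hood: 62 out from the door's hinge line and 107 along the door from it. Its axes turn with the door, and at 0 rad are those of the cupboard. Pinch it from above across the door's y axis; 19 mm free between pull and hood
- passive_door (a joint): angle of the left door in rad: 0 shut, 1.9 fully open; clockwise seen from above, about passive_hinge; the bench vice stands near on the left, so open it to about 1.5. Same size and friction as the right door; has no pull of its own: it is drawn open by the bolt's knob (or by its free edge), and is held shut while the bolt is down
- passive_hinge (a point): point on the left door's vertical hinge axis, 66 above the worktop; at x = -80, y = +96 in the cupboard's frame. Its axes turn with the door
- bolt (a joint): height in m of the left door's flush bolt: 0 down in the keeper (locked), 0.018 fully lifted; it must be up by about 0.012 to free the door. Friction 2.5 N, it stays where it is left
- bolt_knob (a point): point on the bolt's upright brass knob (diameter 13, 18 high; this point is its middle, 64 above the worktop with the bolt down). Its axis stands 17 in front of the left door's face, 22 from the hinge line, 78 along the door from the hinge. Axes turn with the door, at 0 rad those of the cupboard. Pinch it from above across its y axis
- shelf (a joint): travel of the pull-out shelf in m: 0 home, 0.088 fully out towards the cupboard's front. Friction about 2 N
- shelf_pull (a point): point on the shelf's upright round steel pull (diameter 10, z 28 to 78) at 66 above the worktop, at the middle of the shelf's front edge: x = -61 minus the travel, y = 0 in the cupboard's frame; axes as the cupboard's. Pinch it from above across its y axis
- shelf_hole (a point): mouth of the hole in the shelf's flat deck (deck 100 deep x 140 wide, top 29 above the worktop): diameter 14, 11 deep, blind, vertical. The shelf pull stands 46 in front of it, so hold spacers across the cupboard's y axis when laying them down. Axes as the cupboard's. The open doors stand 25 beside the deck
- pin: brass pin, 56 long: shank diameter 10 with a tapered tip, the top 18 mm is a knurled head of diameter 16; origin at its tip (lower end), z up along it. It starts standing upright in pin_block, its tip 6 above the worktop, its top 62
- pin_block: fixed black block 36 x 36 x 22 with a hole of diameter 12, 16 deep, in which the pin stands; origin at the centre of its underside. The bench vice stands left of it, from 75 away and up to 200 high: keep the gripper's body clear
- spacer_1: square steel spacer plate 42 x 42 x 6 with a 14 mm hole through its middle; origin at the centre of its underside (under the hole); may be absent
- spacer_2: square steel spacer plate 42 x 42 x 6 with a 14 mm hole through its middle; origin at the centre of its underside (under the hole); may be absent
- spacer_3: square steel spacer plate 42 x 42 x 6 with a 14 mm hole through its middle; origin at the centre of its underside (under the hole); may be absent
- spacer_4: square steel spacer plate 42 x 42 x 6 with a 14 mm hole through its middle; origin at the centre of its underside (under the hole); may be absent
- loose_cap: brass-coloured round cap 39 x 39 x 13, a bystander; origin at the centre of its underside
- loose_seat: dark round valve seat 26 x 26 x 14, a bystander; origin at the centre of its underside
- loose_marker: white paint marker with a blue cap, 127 long, 15 thick, a bystander lying on the bench; origin at the middle of its underside
Not all that is in view belongs to the job. Leave any black, brown or turquoise look-alike of the spacer_1 alone.

How it is judged:
On the way, in this order (a step that is already met when the one before it is completed fails the run):
1. the right (active) door is wide open, beyond 1.3 rad (value of joint active_door above 1.3 rad), for 0.2 s.
2. the flush bolt of the left door is lifted by 12 mm or more, with the right door open (value of joint bolt above 0.012 m and value of joint active_door above 1.3 rad), for 0.1 s.
3. the left (passive) door is wide open, beyond 1.3 rad (value of joint each of active_door, passive_door above 1.3 rad), for 0.2 s.
4. the shelf is pulled out, to 80 mm or more (value of joint shelf above 0.08 m), for 0.2 s.
5. all spacers lie flat in one stack over the shelf's hole, each centred within 4 mm (horizontal distance between each of spacer_1, spacer_2, spacer_3, spacer_4 and shelf_hole below 0.004 m and angle between each of spacer_1, spacer_2, spacer_3, spacer_4's own z axis and vertical below 0.08 rad and z of spacer_1 in the frame of shelf_hole between -0.003 and 0.021 m and z of spacer_2 in the frame of shelf_hole between -0.003 and 0.021 m and z of spacer_3 in the frame of shelf_hole between -0.003 and 0.021 m and z of spacer_4 in the frame of shelf_hole between -0.003 and 0.021 m), for 0.2 s.
6. the pin stands through the stack, its tip at least 7 mm down the shelf's hole (all of step 5 and z of pin in the frame of shelf_hole below -0.007 m and horizontal distance between pin and shelf_hole below 0.005 m and angle between pin's own z axis and vertical below 0.3 rad), for 0.2 s.
At the end, for the whole second after the job is handed in: Every spacer present lies flat in one stack within 4 mm of the shelf's hole; the pin stands through it (it may lean in its holes), tip at least 7 mm down the hole; shelf within 5 mm of home; both doors open beyond 1.3 rad; all released and at rest (all of step 3 and all of step 6 and linear speed of each of spacer_1, spacer_2, spacer_3, spacer_4, pin below 0.02 m/s and value of joint shelf below 0.005 m); the robot touches nothing.
It fails at once if a bystander (cap, valve seat or marker) is moved more than 3 cm (distance of any of loose_cap, loose_seat, loose_marker from where it was at the start of the episode above 0.03 m).
Of spacer_1, spacer_2, spacer_3, spacer_4 only 2 to 4 are there at a start; the rules pass over those that are not, and their reading is None.
At some moment in a run one of spacer_1, spacer_2, spacer_3, spacer_4 may be knocked a few centimetres aside while the robot is not near it.
It also fails if it takes over 210 s, if anything falls off the work surface, if the arm or the gripper's body presses on something with over 40 N, if the wrist force passes 120 N, or if a joint passes its speed limit or range.

## Working session

There is one attempt and no reset: what is moved stays moved. The work goes in short steps, Python scripts to look and compute and a tool call to move; the robot and the scene stay as the last step left them, time stands still between calls to the robot, and variables do not carry over. Pictures are saved under pics/ and viewed, at most 14 in all, crops included, and the job is handed in when it is done.

Besides the shell and the picture viewer there is one more tool, called after ">>>" as name(argument=value, ...) on one line, values as JSON. play_rows: Moves the arm, as the interface text tells. Its arguments: {"type":"object","properties":{"increments":{"type":"array","items":{"type":"array","items":{"type":"number"}}},"force":{"type":"number"}},"required":["increments"]}

```bash
mkdir -p pics; ls; cat > h.py <<'E'
import numpy as np, cv2
from workcell import manip
def snap(n):
    s=manip.snapshot(n); return s
def save(img,name): cv2.imwrite('pics/'+name,cv2.cvtColor(img,cv2.COLOR_RGB2BGR))
def ray(s,u,v,z):
    K=s['mtx'];P=s['pose'];d=P[:3,:3]@np.linalg.solve(K,[u,v,1.]);o=P[:3,3]
    return o+d*(z-o[2])/d[2]
def pts(s):
    z=s['z_map'];h,w=z.shape;v,u=np.mgrid[:h,:w]
    c=np.stack([u,v,np.ones_like(u)],-1)@np.linalg.inv(s['mtx']).T*z[...,None]
    return c@s['pose'][:3,:3].T+s['pose'][:3,3]
E
python3 - <<'E'
from h import *
o=manip.observe();print(o)
for n in('scene','top'):
    s=snap(n);save(s['color'],n+'0.png');print(n,s['mtx'],s['pose']);np.savez(n+'0.npz',**s)
E
```

```text
pics
{'time_s': 0.0, 'joint_pos': array([-1.19740597e+00,  1.31150935e-01,  1.48924455e+00, -9.77207596e-06,
        1.52300568e+00, -8.54081925e-02]), 'qvel': array([ 0.00185945,  0.00185267, -0.00043253,  0.00070509,  0.00054406,
        0.00397815]), 'effort': array([ 5.28081400e-04, -5.59852445e+01, -4.91750264e+01,  7.70019251e-02,
        3.59716360e-02, -1.53647979e-04]), 'tool_pos': array([ 0.26554552, -0.53746071,  0.23961259]), 'tcp_rot': array([-8.94200040e-04,  9.73802719e-01,  2.27392714e-01, -1.34585409e-04]), 'wrist_force': array([ 0.24682154, -0.79827753,  0.23977904]), 'torque': array([ 0.01349301,  0.00485279, -0.01600851]), 'grip_force': 0.0, 'opening': 0.9976170761010491}
scene [[432.71441072   0.         262.25584458]
 [  0.         432.71441072 198.0980577 ]
 [  0.           0.           1.        ]] [[ 0.46669849 -0.46357459  0.75318731 -0.30294237]
 [-0.88440622 -0.24051753  0.39997119 -0.68423924]
 [-0.00426173 -0.85278949 -0.52223742  0.65859207]
 [ 0.          0.          0.          1.        ]]
top [[456.29595223   0.         256.11240237]
 [  0.         456.29595223 194.29403269]
 [  0.           0.           1.        ]] [[ 0.02982015 -0.98939761  0.14213772  0.40112695]
 [-0.99950971 -0.03087366 -0.00521186 -0.23583403]
 [ 0.00954491 -0.14191262 -0.98983317  1.13276397]
 [ 0.          0.          0.          1.        ]]
```

View pics/scene0.png

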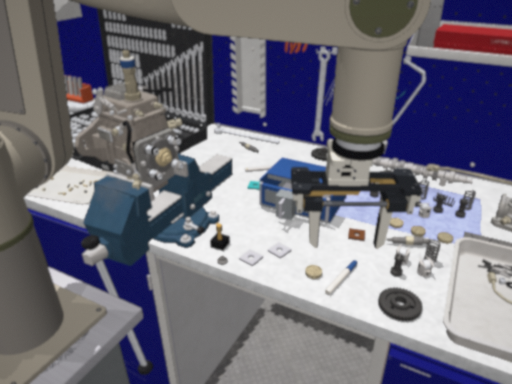

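View pics/top0.png

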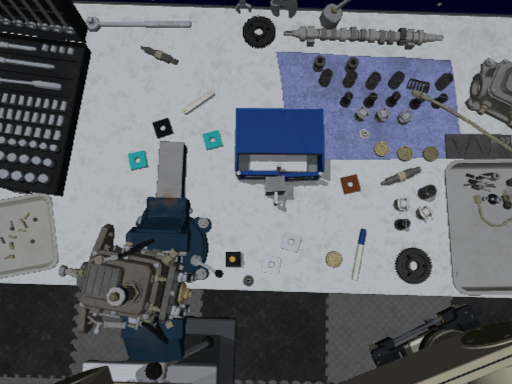

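The top view shows the cupboard at (280,142), with pulls near (275,190). Two light plates lie at (290,242) and (272,264). The pin block is at (233,259), the cap at (334,259), the marker at (359,254) and the seat at (248,281). Look-alikes to leave alone: black (163,127), turquoise (212,140) and (138,160), brown (351,184). I'll enlarge this area to confirm.

```bash
python3 - <<'E'
from h import *
s=dict(np.load('top0.npz'));c=s['color']
save(cv2.resize(c[95:292,200:390],None,fx=3.04,fy=3.04,interpolation=cv2.INTER_CUBIC),'crop0.png')
p=pts(s)
for u,v in[(280,120),(250,120),(310,120),(238,177),(321,177),(290,236),(272,258),(233,259),(225,254),(334,259),(400,230)]:print((u,v),p[v,u].round(4))
# blue roof outline
hsv=cv2.cvtColor(c,cv2.COLOR_RGB2HSV)
m=((np.abs(p[...,2]-.088)<.006)).astype(np.uint8);m[:, :220]=0;m[:,340:]=0;m[:95]=0;m[200:]=0
n,l,st,_=cv2.connectedComponentsWithStats(m);i=1+st[1:,4].argmax();print(st[i])
ct=np.argwhere(l==i)[:,::-1];r=cv2.minAreaRect(ct.astype(np.float32));print(r,[ray(s,*q,.088).round(4) for q in cv2.boxPoints(r)])
# white plates
t=c[225:280,250:310].astype(int);q=p[225:280,250:310,2];print('plate z', [np.median(q[a-225-8:a-225+9,b-250-8:b-250+9]).round(4) for b,a in((290,242),(272,264))])
E
```

```text
(280, 120) [ 0.7308 -0.2926  0.0877]
(250, 120) [ 0.7279 -0.2216  0.0895]
(310, 120) [ 0.7337 -0.364   0.0857]
(238, 177) [ 0.598  -0.1965  0.0463]
(321, 177) [ 0.6126 -0.4039  0.0022]
(290, 236) [ 0.4618 -0.3284  0.0055]
(272, 258) [ 0.4068 -0.2855  0.0023]
(233, 259) [ 0.4015 -0.1924  0.0637]
(225, 254) [ 0.413  -0.1699  0.0033]
(334, 259) [ 0.4088 -0.4362  0.0118]
(400, 230) [ 0.4849 -0.6008  0.0045]
[ 235  108   90   63 4107]
((279.7665100097656, 138.81341552734375), (89.17802429199219, 61.39824295043945), 0.6585432291030884) [array([ 0.6091, -0.19  ,  0.088 ]), array([ 0.7577, -0.1862,  0.088 ]), array([ 0.7622, -0.3984,  0.088 ]), array([ 0.6133, -0.398 ,  0.088 ])]
plate z [np.float64(0.0055), np.float64(0.0058)]
```

View pics/crop0.png

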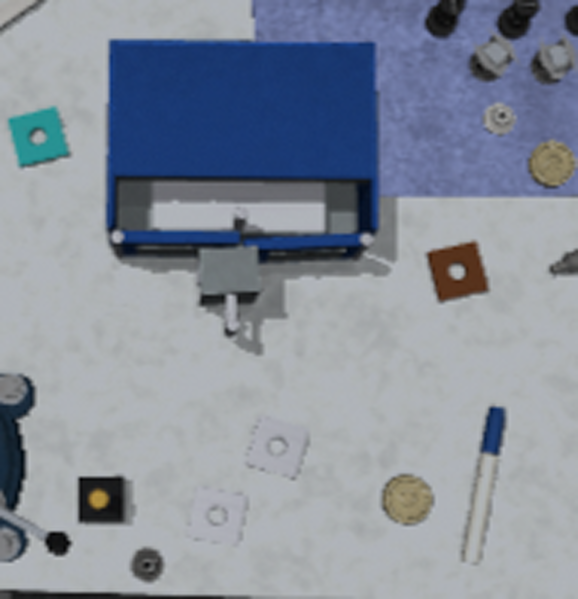

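Only the two light steel plates, at crop (277,447) and (217,515), fit the spacer description. The brown and turquoise ones are look-alikes. Next I'll measure the pull, hinges, plates and pin.

```bash
cat >> h.py <<'E'
C=np.array([.6856,-.293]);YAW=.0205
R=lambda a:np.array([[np.cos(a),-np.sin(a)],[np.sin(a),np.cos(a)]])
def W(x,y): return C+R(YAW)@[x,y]
def apull(t): return W(*(np.array([-.080,-.096])+R(t)@[-.062,.107]))
def knob(t): return W(*(np.array([-.080,.096])+R(-t)@[-.022,-.078]))
def plates(s,zmin=.002,zmax=.009,box=(.36,.53,-.40,-.24)):
    p=pts(s);m=((p[...,2]>zmin)&(p[...,2]<zmax)&(p[...,0]>box[0])&(p[...,0]<box[1])&(p[...,1]>box[2])&(p[...,1]<box[3])).astype(np.uint8)
    return m,p
E
python3 - <<'E'
from h import *
s=dict(np.load('top0.npz'));p=pts(s);sc=dict(np.load('scene0.npz'));q=pts(sc)
for n,P in(('top',p),('scene',q)):
    m=(P[...,2]>.068)&(P[...,2]<.080)&(P[...,0]>.5)&(P[...,0]<.565)&(abs(P[...,1]+.28)<.05)
    print(n,m.sum(),P[m].mean(0) if m.any() else 0)
print('pull pred',apull(0),apull(.1),'knob',knob(0),knob(1.5),'open',apull(1.5),apull(1.6))
for px in((238.8,172.6),(320.7,173.6)):print(ray(s,*px,.080))
print('hinges',W(-.08,.096),W(-.08,-.096))
g=cv2.cvtColor(s['color'],cv2.COLOR_RGB2GRAY).astype(int);print(s['color'][242,284],s['color'][242,310],s['color'][250,255])
for P,n in((p,'top'),(q,'scene')):
    m=((P[...,2]>.0035)&(P[...,2]<.009)&(P[...,0]>.36)&(P[...,0]<.53)&(P[...,1]>-.40)&(P[...,1]<-.24)).astype(np.uint8)
    k,l,st,ce=cv2.connectedComponentsWithStats(m)
    for i in range(1,k):
        if st[i,4]>60:
            xy=P[l==i];r=cv2.minAreaRect((xy[:,:2]*1000).astype(np.float32));print(n,st[i],r,xy[:,2].mean())
    m=(P[...,2]>.055)&(P[...,2]<.068)&(abs(P[...,0]-.40)<.03)&(abs(P[...,1]+.19)<.03);print('pin',m.sum(),P[m].mean(0),P[m].min(0),P[m].max(0))
E
```

```text
top 52 [ 0.55339785 -0.28635795  0.07628886]
scene 87 [ 0.55568211 -0.28764205  0.07432458]
pull pred [ 0.54340435 -0.28491311] [ 0.53317194 -0.29184854] knob [ 0.58325246 -0.27709464] [ 0.52396806 -0.1838629 ] open [ 0.49760293 -0.44716187] [ 0.50379717 -0.45785925]
[ 0.60242688 -0.19924648  0.08      ]
[ 0.60612765 -0.39158633  0.08      ]
hinges [ 0.60364895 -0.19866006] [ 0.60758467 -0.39061971]
[173 174 182] [174 179 183] [168 172 174]
top [281 231  21  21 214] ((449.4911804199219, -331.5531921386719), (42.92966842651367, 45.26461410522461), 72.92350769042969) 0.006110554293544635
top [262 254  20  21 223] ((392.66851806640625, -284.56170654296875), (44.289268493652344, 46.460296630859375), 85.71349334716797) 0.0061174947973236336
pin 50 [ 0.39521123 -0.18505348  0.06129778] [ 0.37074133 -0.19706873  0.05535013] [ 0.4084578  -0.16105661  0.0664675 ]
scene [268 242  24  16 158] ((448.21209716796875, -330.87640380859375), (43.717201232910156, 43.84712219238281), 74.80390930175781) 0.0050407017432544275
scene [239 250  25  15 158] ((392.1838684082031, -283.59869384765625), (43.67089080810547, 44.5987548828125), 79.51478576660156) 0.0050087436697791535
pin 37 [ 0.39449229 -0.18611106  0.05949007] [ 0.37034137 -0.19818677  0.055005  ] [ 0.40825692 -0.16114895  0.06489646]
```

```bash
python3 - <<'E'
from h import *
for n in('top','scene'):
    s=dict(np.load(n+'0.npz'));P=pts(s)
    m=(P[...,2]>.060)&(P[...,2]<.082)&(P[...,0]>.5)&(P[...,0]<.551)&(abs(P[...,1]+.28)<.05)
    print(n,m.sum(),P[m].round(4)[::3].tolist())
    m=(P[...,2]>.055)&(P[...,2]<.068)&(abs(P[...,0]-.40)<.015)&(abs(P[...,1]+.19)<.013);print('pin',m.sum(),P[m].mean(0),P[m].min(0),P[m].max(0))
    m=(P[...,2]>.070)&(P[...,2]<.083)&(P[...,0]>.551)&(P[...,0]<.595)&(abs(P[...,1]+.29)<.06)
    print('hood',cv2.minAreaRect((P[m][:,:2]*1000).astype(np.float32)))
E
```

```text
top 32 [[0.5498, -0.2856, 0.0787], [0.5483, -0.2859, 0.0726], [0.5456, -0.2858, 0.075], [0.5429, -0.2858, 0.0779], [0.54, -0.2856, 0.0817], [0.5378, -0.2857, 0.0809], [0.5384, -0.2929, 0.0777], [0.5355, -0.2881, 0.0813], [0.5355, -0.2844, 0.0612], [0.5336, -0.2906, 0.0784], [0.5325, -0.2889, 0.0677]]
pin 39 [ 0.40149295 -0.19093297  0.06093755] [ 0.39444275 -0.19706873  0.05535013] [ 0.4084578  -0.18294249  0.06482692]
hood ((573.4439086914062, -286.2960205078125), (42.74199676513672, 44.911766052246094), 1.779283881187439)
scene 33 [[0.5464, -0.2872, 0.0763], [0.5432, -0.2832, 0.0739], [0.5441, -0.2912, 0.0757], [0.5367, -0.2891, 0.0762], [0.5335, -0.2879, 0.0746], [0.5399, -0.2933, 0.0726], [0.5353, -0.2927, 0.072], [0.5342, -0.2905, 0.069], [0.5326, -0.2885, 0.0663], [0.5386, -0.2941, 0.0646], [0.5365, -0.2923, 0.0622]]
pin 29 [ 0.40064375 -0.1920534   0.05887556] [ 0.39445958 -0.19818677  0.055005  ] [ 0.40825692 -0.18487633  0.06252792]
hood ((573.9210205078125, -282.58270263671875), (46.46564483642578, 41.43213653564453), 25.07404327392578)
```

>>> play_rows(increments=[[-0.4, 40, 30, 0, -0.11], [-0.4, 80, 60, 0, -0.22], [-0.4, 120, 90, 0, -0.33], [-0.4, 150, 120, 0, -0.44], [-0.4, 180, 150, 0, -0.44], [-0.4, 210, 180, 0, -0.44], [-0.4, 240, 210, 0, -0.44], [-0.4, 278, 251, -80, -0.44]])

```text
time_s: 0.77
tool_pos: [0.5114, -0.3249, 0.2178]
tcp_rot: [0.003, 1.0, 0.01, 0.004]
wrist_force: [1.7, -1.5, 2.0]
opening: 0.699
grip_force: 0.0
```

>>> play_rows(increments=[[-0.4, 0, 0, 0, 0], [-0.4, 0, 0, 0, 0]])

```text
time_s: 0.93
tool_pos: [0.5066, -0.3233, 0.2092]
tcp_rot: [-0.001, 1.0, 0.011, -0.002]
wrist_force: [0.4, -0.7, 0.1]
opening: 0.698
grip_force: 0.0
```

>>> play_rows(increments=[[-0.4, 15, 17, 0, 0.05], [-0.4, 31, 35, 0, 0.05], [-0.4, 31, 35, -40, 0.05], [-0.4, 31, 35, -80, 0.05], [-0.4, 31, 35, -110, 0.05], [-0.4, 31, 35, -135, 0.05], [-0.4, 31, 35, -142, 0.05], [-0.4, 31, 35, -142, 0.05]])

```text
time_s: 1.6
tool_pos: [0.5356, -0.291, 0.0677]
tcp_rot: [-0.001, 0.999, 0.034, -0.002]
wrist_force: [-0.7, 0.0, -0.4]
opening: 0.7
grip_force: 0.0
```

>>> play_rows(force=20, increments=[[1, 0, 0, 0, 0], [1, 0, 0, 0, 0], [1, 0, 0, 0, 0], [1, 0, 0, 0, 0], [1, 0, 0, 0, 0], [1, 0, 0, 0, 0]])

```text
time_s: 2.1
tool_pos: [0.5382, -0.291, 0.0707]
tcp_rot: [0.0, 0.999, 0.034, 0.0]
wrist_force: [0.5, 0.2, -0.4]
opening: 0.32
grip_force: 0.0
```

>>> play_rows(increments=[[1, 0, 0, 0, 0], [1, 0, 0, 0, 0], [1, 0, 0, 0, 0], [1, 0, 0, 0, 0], [1, 0, 0, 0, 0]])

```text
time_s: 2.52
tool_pos: [0.5369, -0.2892, 0.0695]
tcp_rot: [-0.001, 0.999, 0.035, -0.001]
wrist_force: [-4.7, 6.1, 4.1]
opening: 0.1
grip_force: 20.0
```

```bash
python3 - <<'E'
from h import *
t0=.05
for k in range(0,4):
    a=t0+k*.4
    print(a,[((apull(a+d)-apull(a))*1000).round().tolist()+[round(d,2)] for d in(.05,.1,.15,.2,.25,.3,.35,.4)])
E
```

```text
0.05 [[-5.0, -4.0, 0.05], [-10.0, -7.0, 0.1], [-15.0, -12.0, 0.15], [-19.0, -16.0, 0.2], [-23.0, -20.0, 0.25], [-27.0, -25.0, 0.3], [-31.0, -30.0, 0.35], [-34.0, -35.0, 0.4]]
0.45 [[-3.0, -5.0, 0.05], [-6.0, -11.0, 0.1], [-9.0, -16.0, 0.15], [-11.0, -22.0, 0.2], [-13.0, -28.0, 0.25], [-15.0, -34.0, 0.3], [-17.0, -40.0, 0.35], [-18.0, -46.0, 0.4]]
0.8500000000000001 [[-1.0, -6.0, 0.05], [-2.0, -12.0, 0.1], [-2.0, -18.0, 0.15], [-2.0, -25.0, 0.2], [-2.0, -31.0, 0.25], [-1.0, -37.0, 0.3], [-0.0, -43.0, 0.35], [1.0, -49.0, 0.4]]
1.2500000000000002 [[2.0, -6.0, 0.05], [3.0, -12.0, 0.1], [5.0, -18.0, 0.15], [8.0, -23.0, 0.2], [11.0, -29.0, 0.25], [14.0, -34.0, 0.3], [17.0, -40.0, 0.35], [20.0, -45.0, 0.4]]
```

>>> play_rows(force=25, increments=[[1, -5, -4, 0, 0.05], [1, -10, -7, 0, 0.1], [1, -15, -12, 0, 0.15], [1, -19, -16, 0, 0.2], [1, -23, -20, 0, 0.25], [1, -27, -25, 0, 0.3], [1, -31, -30, 0, 0.35], [1, -34, -35, 0, 0.4]])

```text
time_s: 3.18
tool_pos: [0.5032, -0.3254, 0.0695]
tcp_rot: [-0.001, 0.972, 0.234, -0.0]
wrist_force: [-2.1, 1.6, 1.8]
opening: 0.106
grip_force: 25.0
```

>>> play_rows(increments=[[1, -3, -5, 0, 0.05], [1, -6, -11, 0, 0.1], [1, -9, -16, 0, 0.15], [1, -11, -22, 0, 0.2], [1, -13, -28, 0, 0.25], [1, -15, -34, 0, 0.3], [1, -17, -40, 0, 0.35], [1, -18, -46, 0, 0.4]])

```text
time_s: 3.85
tool_pos: [0.4863, -0.3718, 0.0696]
tcp_rot: [0.0, 0.907, 0.422, 0.001]
wrist_force: [5.3, -0.2, -3.8]
opening: 0.099
grip_force: 25.0
```

>>> play_rows(increments=[[1, -1, -6, 0, 0.05], [1, -2, -12, 0, 0.1], [1, -2, -18, 0, 0.15], [1, -2, -25, 0, 0.2], [1, -2, -31, 0, 0.25], [1, -1, -37, 0, 0.3], [1, 0, -43, 0, 0.35], [1, 1, -49, 0, 0.4]])

```text
time_s: 4.52
tool_pos: [0.4887, -0.42, 0.0696]
tcp_rot: [0.0, 0.805, 0.594, 0.002]
wrist_force: [11.5, 3.6, -4.2]
opening: 0.098
grip_force: 25.0
```

>>> play_rows(increments=[[1, 2, -6, 0, 0.05], [1, 3, -12, 0, 0.1], [1, 5, -18, 0, 0.15], [1, 8, -23, 0, 0.2], [1, 11, -29, 0, 0.25], [1, 14, -34, 0, 0.3], [1, 17, -40, 0, 0.35], [1, 17, -40, 0, 0.35]])

```text
time_s: 5.18
tool_pos: [0.5064, -0.4595, 0.0695]
tcp_rot: [0.001, 0.688, 0.725, 0.002]
wrist_force: [9.7, 5.7, -0.7]
opening: 0.102
grip_force: 25.0
```

>>> play_rows(increments=[[1, 0, 0, 0, 0], [1, 0, 0, 0, 0], [0, 0, 0, 0, 0], [0, 0, 0, 0, 0], [0, 0, 0, 0, 0], [0, 0, 0, 30, 0], [0, 0, 0, 70, 0], [0, 0, 0, 110, 0]])

```text
time_s: 5.85
tool_pos: [0.5024, -0.46, 0.1792]
tcp_rot: [-0.002, 0.69, 0.724, -0.0]
wrist_force: [0.2, -0.7, -0.3]
opening: 0.475
grip_force: 0.0
```

```bash
python3 - <<'E'
from h import *
o=manip.observe();print(o['joint_pos'].round(3))
for n in('top','scene'):
    s=snap(n);P=pts(s)
    print(n)
    m=(P[...,2]>.060)&(P[...,2]<.080)&(P[...,0]>.56)&(P[...,0]<.594)&(abs(P[...,1]+.28)<.03)
    print(m.sum(),P[m].mean(0),P[m].min(0),P[m].max(0))
    if n=='top':save(cv2.resize(s['color'][95:292,200:400],None,fx=3,fy=3),'a1.png')
    for z in(.078,):
        h=pts(s);m=(h[...,2]>.05)&(h[...,2]<.085)&(h[...,0]>.47)&(h[...,0]<.62)&(h[...,1]<-.38)&(h[...,1]>-.49);print('door',m.sum(),h[m].min(0),h[m].max(0))
E
```

```text
[-0.816  0.384  1.304 -0.     1.458 -0.864]
top
35 [ 0.58352207 -0.27712986  0.0704469 ] [ 0.57498191 -0.28271168  0.06128358] [ 0.59332754 -0.27112181  0.0771067 ]
door 306 [ 0.48045502 -0.46384956  0.05055203] [ 0.61910577 -0.38610004  0.08458968]
scene
29 [ 0.58100639 -0.27909651  0.06773076] [ 0.57206722 -0.28430514  0.06087901] [ 0.5899547  -0.27314239  0.07228635]
door 487 [ 0.47788379 -0.46471565  0.05011986] [ 0.61959461 -0.38692334  0.08427541]
```

View pics/a1.png

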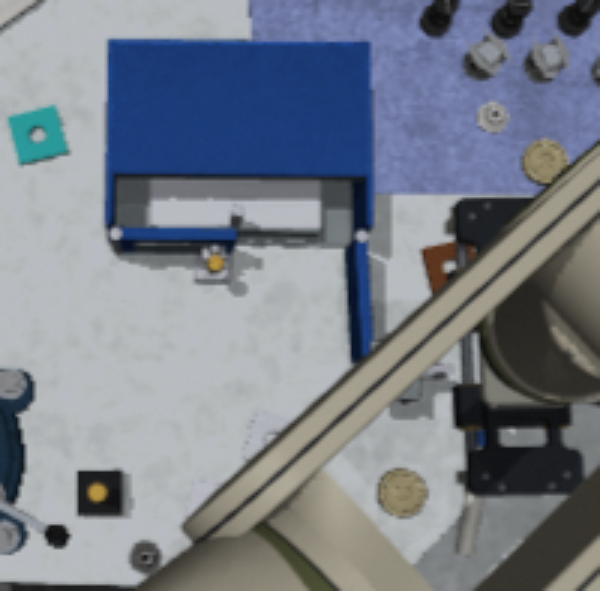

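The active door stands open at about 1.55 rad. The brass knob is exposed at crop (216,262), at about (0.583,-0.277).

>>> play_rows(increments=[[-0.3, 10, 22, 0, 0.12], [-0.3, 20, 44, 0, 0.24], [-0.3, 30, 66, 0, 0.36], [-0.3, 40, 88, 0, 0.48], [-0.3, 50, 110, 0, 0.6], [-0.3, 60, 132, 0, 0.72], [-0.3, 70, 156, 0, 0.84], [-0.3, 80, 180, 0, 0.96]])

```text
time_s: 6.62
tool_pos: [0.5839, -0.2801, 0.1798]
tcp_rot: [0.0, 0.275, 0.961, -0.0]
wrist_force: [-0.8, -0.1, -0.1]
opening: 0.649
grip_force: 0.0
```

>>> play_rows(increments=[[-0.3, 0, 0, 0, 0.12], [-0.3, 0, 0, 0, 0.24], [-0.3, 0, 0, 0, 0.36], [-0.3, 0, 0, 0, 0.48], [-0.3, 0, 0, 0, 0.58], [-0.3, 0, 0, 0, 0.58], [-0.3, 0, 0, 0, 0.58]])

```text
time_s: 7.2
tool_pos: [0.5836, -0.281, 0.1798]
tcp_rot: [-0.0, -0.007, 1.0, -0.0]
wrist_force: [-0.3, 0.2, 0.5]
opening: 0.652
grip_force: 0.0
```

>>> play_rows(force=20, increments=[[-0.3, -1, 3, -35, 0.006], [-0.3, -1, 3, -70, 0.006], [-0.3, -1, 3, -95, 0.006], [-0.3, -1, 3, -109, 0.006], [1, -1, 3, -109, 0.006], [1, -1, 3, -109, 0.006], [1, -1, 3, -109, 0.006], [1, -1, 3, -109, 0.006]])

```text
time_s: 7.87
tool_pos: [0.5844, -0.2788, 0.0737]
tcp_rot: [0.002, -0.011, 1.0, -0.001]
wrist_force: [0.2, 0.5, 0.5]
opening: 0.413
grip_force: 0.0
```

>>> play_rows(increments=[[1, 0, 0, 0, 0], [1, 0, 0, 0, 0], [1, 0, 0, 0, 0], [1, 0, 0, 0, 0], [1, 0, 0, 0, 0], [1, 0, 0, 0, 0]])

```text
time_s: 8.37
tool_pos: [0.5832, -0.2766, 0.0716]
tcp_rot: [0.0, -0.012, 1.0, 0.001]
wrist_force: [-1.0, 6.0, 5.4]
opening: 0.134
grip_force: 20.0
```

>>> play_rows(force=30, increments=[[1, 0, 0, 0, 0], [1, 0, 0, 4, 0], [1, 0, 0, 8, 0], [1, 0, 0, 12, 0], [1, 0, 0, 16, 0], [1, 0, 0, 17, 0], [1, 0, 0, 17, 0], [1, 0, 0, 17, 0]])

```text
time_s: 9.03
tool_pos: [0.583, -0.2766, 0.0881]
tcp_rot: [0.0, -0.012, 1.0, 0.001]
wrist_force: [0.9, 6.9, 0.2]
opening: 0.131
grip_force: 30.0
```

```bash
python3 - <<'E'
from h import *
for k in range(0,4):
    a=k*.4
    print(a,[((knob(a+d)-knob(a))*1000).round().tolist()+[round(-d,2)] for d in(.05,.1,.15,.2,.25,.3,.35,.4)])
E
```

```text
0.0 [[-4.0, 1.0, -0.05], [-8.0, 2.0, -0.1], [-11.0, 4.0, -0.15], [-15.0, 6.0, -0.2], [-19.0, 7.0, -0.25], [-22.0, 10.0, -0.3], [-26.0, 12.0, -0.35], [-29.0, 14.0, -0.4]]
0.4 [[-3.0, 3.0, -0.05], [-6.0, 5.0, -0.1], [-9.0, 8.0, -0.15], [-12.0, 11.0, -0.2], [-14.0, 14.0, -0.25], [-17.0, 17.0, -0.3], [-19.0, 21.0, -0.35], [-21.0, 24.0, -0.4]]
0.8 [[-2.0, 4.0, -0.05], [-4.0, 7.0, -0.1], [-5.0, 11.0, -0.15], [-7.0, 15.0, -0.2], [-8.0, 19.0, -0.25], [-9.0, 23.0, -0.3], [-9.0, 27.0, -0.35], [-10.0, 31.0, -0.4]]
1.2000000000000002 [[-0.0, 4.0, -0.05], [-1.0, 8.0, -0.1], [-1.0, 12.0, -0.15], [-0.0, 16.0, -0.2], [0.0, 20.0, -0.25], [1.0, 24.0, -0.3], [2.0, 28.0, -0.35], [3.0, 32.0, -0.4]]
```

>>> play_rows(increments=[[1, -4, 1, 0, -0.05], [1, -8, 2, 0, -0.1], [1, -11, 4, 0, -0.15], [1, -15, 6, 0, -0.2], [1, -19, 7, 0, -0.25], [1, -22, 10, 0, -0.3], [1, -26, 12, 0, -0.35], [1, -29, 14, 0, -0.4]])

```text
time_s: 9.7
tool_pos: [0.5545, -0.2625, 0.0881]
tcp_rot: [0.001, 0.188, 0.982, 0.001]
wrist_force: [4.9, 7.3, -3.0]
opening: 0.129
grip_force: 30.0
```

Forces stay low, so the door is following.

>>> play_rows(increments=[[1, -3, 3, 0, -0.05], [1, -6, 5, 0, -0.1], [1, -9, 8, 0, -0.15], [1, -12, 11, 0, -0.2], [1, -14, 14, 0, -0.25], [1, -17, 17, 0, -0.3], [1, -19, 21, 0, -0.35], [1, -21, 24, 0, -0.4]])

```text
time_s: 10.37
tool_pos: [0.5339, -0.239, 0.0884]
tcp_rot: [0.001, 0.38, 0.925, 0.001]
wrist_force: [7.2, 5.5, -2.6]
opening: 0.132
grip_force: 30.0
```

>>> play_rows(increments=[[1, -2, 4, 0, -0.05], [1, -4, 7, 0, -0.1], [1, -5, 11, 0, -0.15], [1, -7, 15, 0, -0.2], [1, -8, 19, 0, -0.25], [1, -9, 23, 0, -0.3], [1, -9, 27, 0, -0.35], [1, -10, 31, 0, -0.4]])

```text
time_s: 11.03
tool_pos: [0.5237, -0.2088, 0.0886]
tcp_rot: [0.001, 0.556, 0.831, 0.0]
wrist_force: [5.6, 2.6, -2.1]
opening: 0.13
grip_force: 30.0
```

>>> play_rows(increments=[[1, 0, 4, 0, -0.05], [1, -1, 8, 0, -0.1], [1, -1, 12, 0, -0.15], [1, 0, 16, 0, -0.2], [1, 0, 20, 0, -0.25], [1, 1, 24, 0, -0.3], [1, 1, 26, 0, -0.33], [1, 1, 26, 0, -0.33]])

```text
time_s: 11.7
tool_pos: [0.5246, -0.1826, 0.0887]
tcp_rot: [0.001, 0.684, 0.729, 0.0]
wrist_force: [3.2, 2.0, 0.7]
opening: 0.127
grip_force: 30.0
```

>>> play_rows(increments=[[1, 0, 0, 0, 0], [1, 0, 0, 0, 0], [0, 0, 0, 0, 0], [0, 0, 0, 0, 0], [0, 0, 0, 0, 0], [0, 0, 0, 30, 0], [0, 0, 0, 65, 0], [0, 0, 0, 100, 0]])

```text
time_s: 12.37
tool_pos: [0.5222, -0.1826, 0.1874]
tcp_rot: [-0.002, 0.684, 0.729, -0.001]
wrist_force: [1.3, -1.0, -0.2]
opening: 0.482
grip_force: 0.0
```

>>> play_rows(increments=[[-0.3, 10, -12, 0, -0.12], [-0.3, 22, -25, 0, -0.24], [-0.3, 34, -40, 0, -0.36], [-0.3, 46, -55, 0, -0.48], [-0.3, 60, -70, 0, -0.6], [-0.3, 74, -85, 0, -0.72], [-0.3, 88, -98, 0, -0.84], [-0.3, 102, -112, 0, -0.96]])

```text
time_s: 13.03
tool_pos: [0.6258, -0.2957, 0.1871]
tcp_rot: [-0.0, 0.945, 0.328, -0.001]
wrist_force: [0.9, 0.1, -0.1]
opening: 0.652
grip_force: 0.0
```

>>> play_rows(increments=[[-0.3, 0, 0, 0, -0.12], [-0.3, 0, 0, 0, -0.24], [-0.3, 0, 0, 0, -0.36], [-0.3, 0, 0, 0, -0.48], [-0.3, 0, 0, 0, -0.6], [-0.3, 0, 0, 0, -0.65], [-0.3, 0, 0, 0, -0.65]])

```text
time_s: 13.62
tool_pos: [0.6252, -0.295, 0.1872]
tcp_rot: [-0.0, 1.0, 0.011, -0.001]
wrist_force: [0.3, -0.5, -0.6]
opening: 0.653
grip_force: 0.0
```

```bash
python3 - <<'E'
from h import *
print(W(-.061,0))
for n in('top','scene'):
    s=snap(n);P=pts(s)
    m=(P[...,2]>.060)&(P[...,2]<.083)&(P[...,0]>.605)&(P[...,0]<.645)&(abs(P[...,1]+.294)<.02)
    print(n,m.sum(),P[m].mean(0) if m.any() else 0)
    m=(P[...,2]>.05)&(P[...,2]<.085)&(P[...,0]>.49)&(P[...,0]<.6)&(abs(P[...,1]+.2)<.04);print('pd',m.sum(),P[m].min(0) if m.any() else 0,P[m].max(0) if m.any() else 0)
    if n=='scene':save(cv2.resize(s['color'][130:290,160:400],None,fx=3,fy=3),'a2.png')
E
```

```text
[ 0.62461282 -0.29425041]
top 19 [ 0.62334975 -0.29405529  0.07522528]
pd 169 [ 0.51673618 -0.21203904  0.05186137] [ 0.59987834 -0.19498226  0.08446637]
scene 23 [ 0.62363098 -0.29519365  0.07037175]
pd 251 [ 0.50736119 -0.21446996  0.05015604] [ 0.59927733 -0.17729989  0.0846863 ]
```

View pics/a2.png

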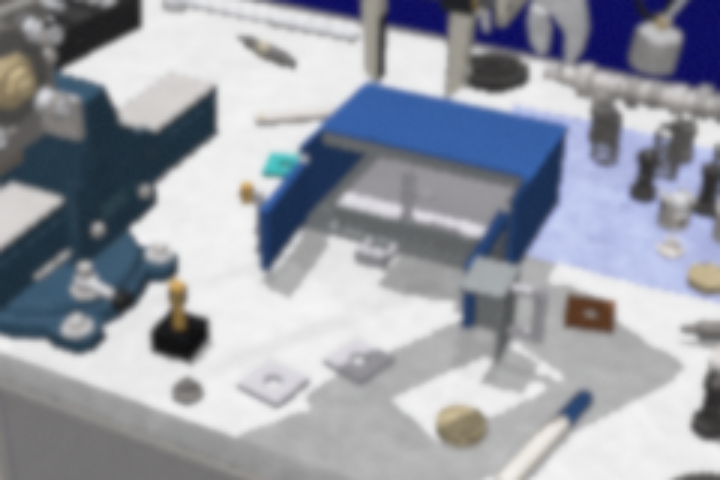

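Both doors are open and the shelf pull at crop (408,195) is free.

>>> play_rows(force=25, increments=[[-0.3, -1, 0, -35, 0], [-0.3, -1, 0, -70, 0], [-0.3, -1, 0, -100, 0], [-0.3, -1, 0, -117, 0], [1, -1, 0, -117, 0], [1, -1, 0, -117, 0], [1, -1, 0, -117, 0], [1, -1, 0, -117, 0]])

```text
time_s: 14.38
tool_pos: [0.6263, -0.2957, 0.0738]
tcp_rot: [0.001, 1.0, 0.013, 0.002]
wrist_force: [0.8, -0.2, 0.6]
opening: 0.413
grip_force: 0.0
```

>>> play_rows(increments=[[1, 0, 0, 0, 0], [1, 0, 0, 0, 0], [1, 0, 0, 0, 0], [1, 0, 0, 0, 0], [1, 0, 0, 0, 0], [1, 0, 0, 0, 0], [1, 0, 0, 0, 0], [1, 0, 0, 0, 0]])

```text
time_s: 15.05
tool_pos: [0.6251, -0.2935, 0.0715]
tcp_rot: [-0.001, 1.0, 0.013, 0.0]
wrist_force: [-1.0, 6.1, 4.2]
opening: 0.099
grip_force: 25.0
```

>>> play_rows(increments=[[1, -8, 0, 0, 0], [1, -18, 0, 0, 0], [1, -30, -1, 0, 0], [1, -42, -1, 0, 0], [1, -54, -1, 0, 0], [1, -66, -1, 0, 0], [1, -76, -2, 0, 0], [1, -83, -2, 0, 0]])

```text
time_s: 15.72
tool_pos: [0.5417, -0.2953, 0.0715]
tcp_rot: [-0.001, 1.0, 0.013, 0.001]
wrist_force: [1.9, 7.4, 3.6]
opening: 0.104
grip_force: 25.0
```

>>> play_rows(increments=[[1, -3, 0, 0, 0], [1, -5, 0, 0, 0], [1, -5, 0, 0, 0], [1, -5, 0, 0, 0]])

```text
time_s: 16.05
tool_pos: [0.5371, -0.2954, 0.0715]
tcp_rot: [-0.001, 1.0, 0.013, 0.0]
wrist_force: [-1.5, 6.2, 6.0]
opening: 0.099
grip_force: 25.0
```

>>> play_rows(increments=[[0, 0, 0, 0, 0], [0, 0, 0, 0, 0], [0, 0, 0, 0, 0], [0, 0, 0, 0, 0], [0, 0, 0, 30, 0], [0, 0, 0, 70, 0], [0, 0, 0, 100, 0], [0, -20, 0, 110, 0]])

```text
time_s: 16.72
tool_pos: [0.5207, -0.2983, 0.1873]
tcp_rot: [0.003, 1.0, 0.013, 0.004]
wrist_force: [0.1, -0.3, 0.3]
opening: 0.493
grip_force: 0.0
```

>>> play_rows(increments=[[-0.3, -20, -10, 0, -0.1], [-0.3, -40, -20, 0, -0.2], [-0.3, -60, -30, 0, -0.3], [-0.3, -68, -36, 0, -0.31], [-0.3, -68, -36, 0, -0.31]])

```text
time_s: 17.13
tool_pos: [0.4474, -0.334, 0.1809]
tcp_rot: [0.0, 0.99, -0.142, -0.0]
wrist_force: [-0.3, 0.2, -0.8]
opening: 0.654
grip_force: 0.0
```

```bash
python3 - <<'E'
from h import *
o=manip.observe();print(o['tool_pos'],o['tcp_rot'].round(3))
print('pred hole',W(-.061-.088+.046,0))
for n in('top','scene'):
    s=snap(n);P=pts(s)
    m=((P[...,2]>.022)&(P[...,2]<.035)&(P[...,0]>.52)&(P[...,0]<.64)&(abs(P[...,1]+.294)<.08))
    print(n,m.sum(),P[m].mean(0),cv2.minAreaRect((P[m][:,:2]*1000).astype(np.float32)))
    np.savez(n+'3.npz',**s)
s=dict(np.load('top3.npz'));save(cv2.resize(s['color'][120:290,210:360],None,fx=3.5,fy=3.5,interpolation=cv2.INTER_CUBIC),'a3.png')
E
```

```text
[ 0.44739158 -0.33404567  0.18093459] [ 0.     0.99  -0.142 -0.   ]
pred hole [ 0.58262164 -0.29511135]
top 1789 [ 0.58813632 -0.28238212  0.02937376] ((580.4769897460938, -295.30908203125), (104.19705963134766, 138.5959930419922), 1.74114191532135)
scene 1167 [ 0.57568453 -0.29862815  0.02735563] ((580.852783203125, -295.226318359375), (110.67193603515625, 142.2398223876953), 1.6551703214645386)
```

View pics/a3.png

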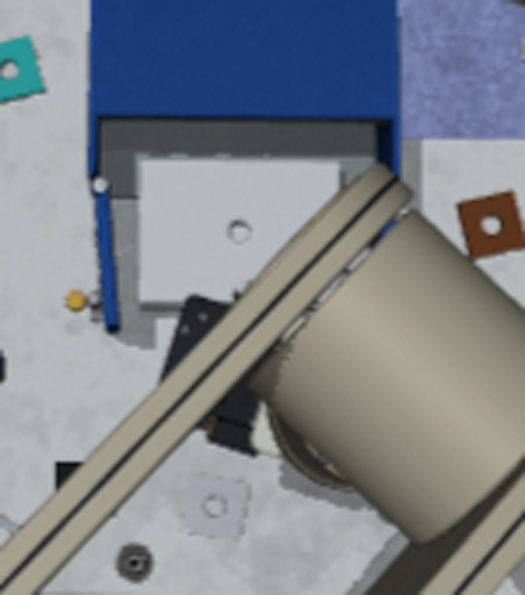

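The shelf is out, with its hole at crop (239,230). Spacer B is still at (214,506). I'll centroid the holes and the plates.

```bash
cat >> h.py <<'E'
def dark(s,u,v,z,r=7):
    "darkness-weighted centroid about (u,v), cast on height z"
    g=cv2.cvtColor(s['color'],cv2.COLOR_RGB2GRAY).astype(float);u,v=int(round(u)),int(round(v))
    w=g[v-r:v+r+1,u-r:u+r+1];b=np.median(w);d=np.clip(b-w-8,0,None)
    yy,xx=np.mgrid[v-r:v+r+1,u-r:u+r+1];d[np.hypot(xx-u,yy-v)>r]=0
    cu,cv_=(d*xx).sum()/d.sum(),(d*yy).sum()/d.sum();return (cu,cv_),ray(s,cu,cv_,z)
def proj(s,p):
    q=np.linalg.inv(s['pose'])@[*p,1];k=s['mtx']@q[:3];return k[:2]/k[2]
E
python3 - <<'E'
from h import *
t3=dict(np.load('top3.npz'));s3=dict(np.load('scene3.npz'));t0=dict(np.load('top0.npz'));s0=dict(np.load('scene0.npz'))
hl=[.5826,-.2951,.029]
print('hole',dark(t3,277.9,185.4,.029,4),proj(t3,hl),dark(s3,*proj(s3,hl),.029,4))
for n,q in(('A',[.4488,-.3312,.006]),('B',[.3924,-.284,.006])):
    print(n,dark(t0,*proj(t0,q),.006,4),dark(s0,*proj(s0,q),.006,4))
# plate angle by hole-centred corner contour in top0
P=pts(t0)
for n,q in(('A',[.4488,-.3312]),('B',[.3924,-.284])):
    m=(P[...,2]>.003)&(P[...,2]<.009)&(np.hypot(P[...,0]-q[0],P[...,1]-q[1])<.035)
    u=np.argwhere(m)[:,::-1].astype(np.float32);r=cv2.minAreaRect(u);print(n,r,[ray(t0,*c,.006)[:2].round(4).tolist() for c in cv2.boxPoints(r)])
E
```

```text
hole ((np.float64(277.367107195301), np.float64(184.04992657856093)), array([ 0.58662342, -0.29299955,  0.029     ])) [278.18518023 185.69499561] ((np.float64(288.97536945812806), np.float64(210.60344827586206)), array([ 0.58148237, -0.29483708,  0.029     ]))
A ((np.float64(291.2925925925926), np.float64(239.97407407407408)), array([ 0.45209975, -0.33170271,  0.006     ])) ((np.float64(278.993399339934), np.float64(248.1089108910891)), array([ 0.45127375, -0.32906068,  0.006     ]))
B ((np.float64(271.03), np.float64(263.9533333333333)), array([ 0.39228907, -0.28330529,  0.006     ])) ((np.float64(250.41618497109826), np.float64(255.5549132947977)), array([ 0.39433695, -0.28136554,  0.006     ]))
A ((291.3977966308594, 240.718994140625), (25.887033462524414, 26.05790901184082), 70.01689910888672) [[0.468, -0.2905], [0.4918, -0.3506], [0.4327, -0.3733], [0.4092, -0.3136]]
B ((272.59869384765625, 263.73565673828125), (25.219545364379883, 26.5762939453125), 28.610462188720703) [[0.3781, -0.245], [0.4355, -0.2745], [0.4078, -0.3295], [0.3508, -0.2996]]
```

>>> play_rows(force=25, increments=[[-0.35, 1.5, 3, -35, 0], [-0.35, 1.5, 3, -70, 0], [-0.35, 1.5, 3, -105, 0], [-0.35, 1.5, 3, -130, 0], [-0.35, 1.5, 3, -145, 0], [-0.35, 1.5, 3, -153, 0], [-0.35, 1.5, 3, -157, 0], [-0.35, 1.5, 3, -157, 0]])

```text
time_s: 17.9
tool_pos: [0.4508, -0.3292, 0.0237]
tcp_rot: [-0.0, 0.99, -0.141, -0.0]
wrist_force: [-0.1, -0.3, 0.3]
opening: 0.671
grip_force: 0.0
```

>>> play_rows(increments=[[1, 0, 0, 0, 0], [1, 0, 0, 0, 0], [1, 0, 0, 0, 0], [1, 0, 0, 0, 0], [1, 0, 0, 0, 0], [1, 0, 0, 0, 0], [1, 0, 0, 0, 0]])

```text
time_s: 18.48
tool_pos: [0.451, -0.3304, 0.0249]
tcp_rot: [0.0, 0.99, -0.142, 0.001]
wrist_force: [0.6, 0.4, 5.8]
opening: 0.447
grip_force: 25.0
```

>>> play_rows(force=35, increments=[[1, 0, 0, 30, 0], [1, 0, 0, 70, 0], [1, 30, 8, 100, 0.1], [1, 60, 18, 110, 0.2], [1, 90, 26, 115, 0.3], [1, 120, 32, 115, 0.305], [1, 132, 35, 115, 0.305], [1, 132, 35, 115, 0.305]])

```text
time_s: 19.15
tool_pos: [0.5844, -0.2934, 0.1385]
tcp_rot: [-0.0, 1.0, 0.011, 0.0]
wrist_force: [-0.2, 0.0, -0.7]
opening: 0.441
grip_force: 35.0
```

```bash
cat > look.py <<'E'
from h import *
import sys
o=manip.observe();print(o['tool_pos'],o['tcp_rot'].round(3),o['opening'])
x,y,z=o['tool_pos'];zt=z-.022
for n in('top','scene'):
    s=snap(n);P=pts(s)
    m=(P[...,2]>zt-.012)&(P[...,2]<zt+.012)&(abs(P[...,0]-x)<.035)&(abs(P[...,1]-y)<.035)
    print(n,m.sum())
    if m.sum()>5:print(P[m].min(0),P[m].max(0),cv2.minAreaRect((P[m][:,:2]*1000).astype(np.float32)))
    if n=='scene':
        u,v=proj(s,[x,y,zt]).astype(int);save(cv2.resize(s['color'][v-50:v+50,u-60:u+60],None,fx=5,fy=5,interpolation=cv2.INTER_CUBIC),sys.argv[1]);print(u,v);np.savez('hand.npz',**s)
E
python3 look.py a4.png
```

```text
[ 0.5844418  -0.29338976  0.13852581] [-0.     1.     0.011  0.   ] 0.44144181322852505
top 74
[ 0.55962692 -0.31515567  0.11272211] [ 0.57850214 -0.27437965  0.12344685] ((569.7024536132812, -294.3186340332031), (18.417919158935547, 40.80613327026367), 2.951827049255371)
scene 200
[ 0.55654349 -0.32809371  0.11019416] [ 0.60278136 -0.26085737  0.1282925 ] ((578.0477294921875, -291.77459716796875), (56.93401336669922, 48.8951416015625), 45.33565139770508)
289 181
```

View pics/a4.png

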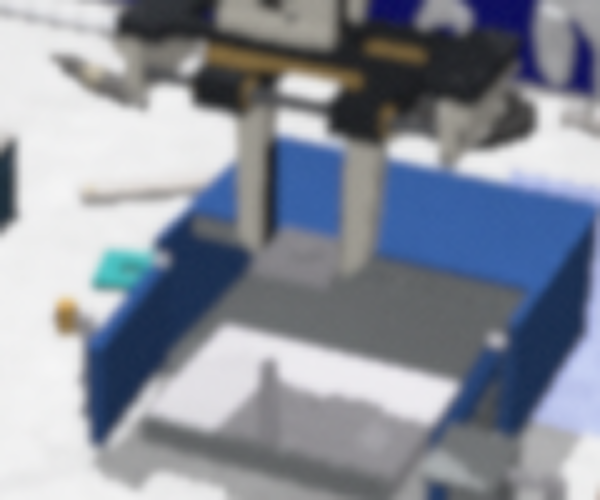

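>>> play_rows(increments=[[1, 0.5, -1, -25, 0], [1, 0.5, -1, -50, 0], [1, 0.5, -1, -68, 0], [1, 0.5, -1, -76, 0], [1, 0.5, -1, -80, 0], [1, 0.5, -1, -83, 0], [1, 0.5, -1, -84, 0], [1, 0.5, -1, -84, 0]])

```text
time_s: 19.92
tool_pos: [0.5833, -0.2963, 0.0561]
tcp_rot: [0.0, 1.0, 0.01, 0.001]
wrist_force: [0.5, -0.1, -0.7]
opening: 0.443
grip_force: 35.0
```

>>> play_rows(increments=[[1, 0, 0, 0, 0], [0, 0, 0, 0, 0], [0, 0, 0, 0, 0], [-0.2, 0, 0, 0, 0], [-0.2, 0, 0, 0, 0], [-0.2, 0, 0, 20, 0], [-0.2, 0, 0, 55, 0], [-0.2, 0, 0, 90, 0]])

```text
time_s: 20.58
tool_pos: [0.5814, -0.2949, 0.1439]
tcp_rot: [-0.001, 1.0, 0.01, -0.002]
wrist_force: [1.2, -0.4, -0.2]
opening: 0.601
grip_force: 0.0
```

```bash
cat > fb.py <<'E'
from h import *
def find(b,zl,zh,names=('top','scene')):
    for n in names:
        s=snap(n);P=pts(s)
        m=((P[...,2]>zl)&(P[...,2]<zh)&(P[...,0]>b[0])&(P[...,0]<b[1])&(P[...,1]>b[2])&(P[...,1]<b[3])).astype(np.uint8)
        k,l,st,ce=cv2.connectedComponentsWithStats(m)
        for i in range(1,k):
            if st[i,4]>60:
                r=cv2.minAreaRect((P[l==i][:,:2]*1000).astype(np.float32));print(n,st[i],np.round(r[0],1),np.round(r[1],1),round(r[2],1),P[l==i].mean(0).round(4))
E
python3 -c "
from fb import *
find((.35,.5,-.38,-.22),.0035,.009)"
```

```text
top [266 257  16  19 125] [ 390.2 -291.6] [30.1 45.2] 73.5 [ 0.387  -0.2926  0.0062]
scene [240 250  24  15 164] [ 392.  -283.8] [43.  44.2] 82.0 [ 0.3917 -0.2841  0.005 ]
```

>>> play_rows(increments=[[-0.35, -35, 2, 0, -0.05], [-0.35, -70, 4, 0, -0.1], [-0.35, -105, 6, 0, -0.155], [-0.35, -140, 8, 0, -0.155], [-0.35, -170, 10, 0, -0.155], [-0.35, -190, 10, 0, -0.155], [-0.35, -193, 10, 0, -0.155], [-0.35, -193, 10, 0, -0.155]])

```text
time_s: 21.35
tool_pos: [0.3892, -0.286, 0.145]
tcp_rot: [0.0, 0.998, -0.068, 0.0]
wrist_force: [0.2, 0.4, -0.0]
opening: 0.672
grip_force: 0.0
```

```bash
python3 - <<'E'
from fb import *
o=manip.observe();print(o['tool_pos'],o['tcp_rot'].round(3))
find((.54,.63,-.345,-.245),.0325,.041)
s=snap('top');u,v=proj(s,[.5826,-.2948,.035]);print(u,v,dark(s,u,v,.035,5));u,v=int(u),int(v)
save(cv2.resize(s['color'][v-25:v+25,u-30:u+30],None,fx=10,fy=10,interpolation=cv2.INTER_CUBIC),'a5.png');print(u,v)
E
```

```text
[ 0.38918145 -0.28599636  0.14503563] [ 0.     0.998 -0.068  0.   ]
top [269 176  22  20 254] [ 582.4 -297.8] [52.4 45.6] 8.7 [ 0.5808 -0.2971  0.0357]
scene [285 204  15  12  83] [ 581.  -297.9] [42.6 41.2] 4.1 [ 0.5834 -0.3007  0.0338]
278.20354527448075 185.29611682600418 ((np.float64(278.72952586206895), np.float64(184.71659482758622)), array([ 0.58407193, -0.29605005,  0.035     ]))
278 185
```

View pics/a5.png

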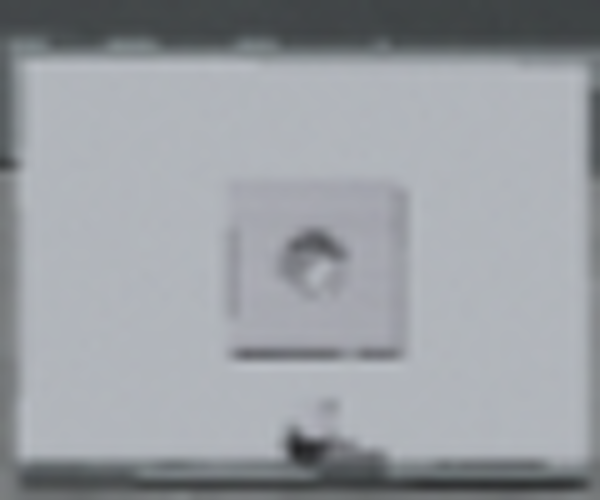

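>>> play_rows(force=25, increments=[[-0.35, 0, 0.5, -35, 0], [-0.35, 0, 0.5, -70, 0], [-0.35, 0, 0.5, -95, 0], [-0.35, 0, 0.5, -110, 0], [-0.35, 0, 0.5, -117, 0], [-0.35, 0, 0.5, -120, 0], [-0.35, 0, 0.5, -120, 0], [-0.35, 0, 0.5, -120, 0]])

```text
time_s: 22.17
tool_pos: [0.3908, -0.2859, 0.026]
tcp_rot: [0.001, 0.998, -0.067, 0.001]
wrist_force: [-0.3, -0.6, -0.0]
opening: 0.675
grip_force: 0.0
```

>>> play_rows(increments=[[1, 0, 0, 0, 0], [1, 0, 0, 0, 0], [1, 0, 0, 0, 0], [1, 0, 0, 0, 0], [1, 0, 0, 0, 0], [1, 0, 0, 0, 0], [1, 0, 0, 0, 0], [1, 0, 0, 0, 0]])

```text
time_s: 22.83
tool_pos: [0.3902, -0.2856, 0.0255]
tcp_rot: [0.0, 0.998, -0.068, 0.0]
wrist_force: [-0.4, 1.9, 6.3]
opening: 0.44
grip_force: 25.0
```

>>> play_rows(force=35, increments=[[1, 0, 0, 30, 0], [1, 0, 0, 70, 0], [1, 30, -2, 100, 0.05], [1, 65, -3, 115, 0.1], [1, 100, -5, 115, 0.155], [1, 135, -7, 115, 0.155], [1, 170, -9, 115, 0.155], [1, 188, -9, 115, 0.155]])

```text
time_s: 23.5
tool_pos: [0.5807, -0.2939, 0.1394]
tcp_rot: [0.0, 1.0, 0.01, 0.001]
wrist_force: [0.5, -1.9, -1.3]
opening: 0.439
grip_force: 35.0
```

>>> play_rows(increments=[[1, 2, 0, 0, 0], [1, 2, 0, 0, 0], [1, 2, 0, 0, 0], [1, 2, 0, 0, 0], [1, 2, 0, 0, 0], [1, 2, 0, 0, 0]])

```text
time_s: 24.0
tool_pos: [0.579, -0.2945, 0.1401]
tcp_rot: [0.0, 1.0, 0.01, 0.0]
wrist_force: [-0.2, -0.5, -0.7]
opening: 0.44
grip_force: 35.0
```

```bash
python3 look.py a6.png
```

```text
[ 0.57903902 -0.29453094  0.14010619] [0.   1.   0.01 0.  ] 0.4403714357704548
top 23
[ 0.55928361 -0.31682849  0.11804356] [ 0.57338106 -0.28082918  0.12348883] ((566.9559326171875, -298.5508117675781), (13.916219711303711, 36.02809524536133), 2.289783477783203)
scene 193
[ 0.5578282  -0.32761124  0.1110628 ] [ 0.60258714 -0.26240581  0.1297815 ] ((576.650634765625, -296.33184814453125), (58.3565559387207, 47.88934326171875), 65.7289810180664)
289 181
```

>>> play_rows(increments=[[1, 1, 0.5, -30, 0], [1, 1, 0.5, -55, 0], [1, 1, 0.5, -68, 0], [1, 1, 0.5, -74, 0], [1, 1, 0.5, -78, 0], [1, 1, 0.5, -79, 0], [1, 1, 0.5, -79, 0], [1, 1, 0.5, -79, 0]])

```text
time_s: 24.77
tool_pos: [0.5817, -0.2944, 0.0625]
tcp_rot: [0.001, 1.0, 0.01, 0.001]
wrist_force: [0.2, 0.6, -0.3]
opening: 0.437
grip_force: 35.0
```

>>> play_rows(increments=[[1, 0, 0, 0, 0], [1, 0, 0, -0.5, 0], [1, 0, 0, -0.5, 0], [1, 0, 0, -0.5, 0], [1, 0, 0, -0.5, 0]])

```text
time_s: 25.18
tool_pos: [0.5809, -0.2938, 0.0606]
tcp_rot: [0.0, 1.0, 0.01, 0.0]
wrist_force: [0.4, -0.1, 0.2]
opening: 0.437
grip_force: 35.0
```

>>> play_rows(increments=[[0, 0, 0, 0, 0], [-0.1, 0, 0, 0, 0], [-0.1, 0, 0, 0, 0], [-0.1, 0, 0, 0, 0], [-0.1, 0, 0, -6.5, 0], [-0.1, 0, 0, -6.5, 0], [-0.1, 0, 0, -6.5, 0]])

```text
time_s: 25.77
tool_pos: [0.5802, -0.2934, 0.0529]
tcp_rot: [-0.0, 1.0, 0.01, -0.001]
wrist_force: [0.5, 0.2, 0.5]
opening: 0.551
grip_force: 0.0
```

>>> play_rows(force=10, increments=[[0.3, 0, 0, 0, 0], [0.3, 0, 0, 0, 0], [0.3, 0, 0, 0, 0], [0.3, 0, 0, 0, 0], [0.3, 0, 0, 0, 0], [0.3, 0, 0, 0, 0]])

```text
time_s: 26.27
tool_pos: [0.5807, -0.2937, 0.0538]
tcp_rot: [-0.0, 1.0, 0.01, -0.0]
wrist_force: [-0.8, -0.5, -1.2]
opening: 0.452
grip_force: 10.0
```

>>> play_rows(increments=[[0, 0, 0, 0, 0], [-0.1, 0, 0, 0, 0], [-0.1, 0, 0, 0, 0], [-0.1, 0, 0, 0, 0], [-0.1, 0, 0, 30, 0], [-0.1, 0, 0, 65, 0], [-0.1, 0, 0, 100, 0], [-0.1, -20, 0, 130, 0]])

```text
time_s: 26.93
tool_pos: [0.5628, -0.2936, 0.1865]
tcp_rot: [0.0, 1.0, 0.01, 0.001]
wrist_force: [1.3, -0.6, 0.3]
opening: 0.547
grip_force: 0.0
```

>>> play_rows(increments=[[-0.2, -20, 12, 0, 0.12], [-0.2, -40, 24, 0, 0.24], [-0.2, -60, 38, 0, 0.36], [-0.2, -80, 50, 0, 0.48], [-0.2, -100, 62, 0, 0.6], [-0.2, -120, 75, 0, 0.72], [-0.2, -140, 88, 0, 0.84], [-0.2, -162, 102, 0, 0.96]])

```text
time_s: 27.6
tool_pos: [0.398, -0.1913, 0.1839]
tcp_rot: [0.0, 0.881, 0.473, 0.0]
wrist_force: [0.6, 0.3, 0.7]
opening: 0.603
grip_force: 0.0
```

>>> play_rows(increments=[[-0.2, 0, 0, 0, 0.12], [-0.2, 0, 0, 0, 0.24], [-0.2, 0, 0, 0, 0.36], [-0.2, 0, 0, 0, 0.48], [-0.2, 0, 0, 0, 0.59], [-0.2, 0, 0, 0, 0.59], [-0.2, 0, 0, 0, 0.59], [-0.2, 0, 0, 0, 0.59]])

```text
time_s: 28.27
tool_pos: [0.3988, -0.1918, 0.184]
tcp_rot: [0.0, 0.709, 0.705, 0.0]
wrist_force: [-0.3, -0.5, -0.6]
opening: 0.596
grip_force: 0.0
```

```bash
python3 - <<'E'
from fb import *
o=manip.observe();print(o['tool_pos'],o['tcp_rot'].round(3),o['joint_pos'].round(2))
find((.54,.63,-.345,-.245),.0375,.048)
s=snap('top');u,v=proj(s,[.5826,-.2948,.041]);print(u,v);u,v=278,185
save(cv2.resize(s['color'][v-25:v+25,u-30:u+30],None,fx=10,fy=10,interpolation=cv2.INTER_CUBIC),'a7.png')
for n in('top','scene'):
    s=snap(n);P=pts(s);m=(P[...,2]>.055)&(P[...,2]<.068)&(abs(P[...,0]-.40)<.015)&(abs(P[...,1]+.19)<.013);print('pin',m.sum(),P[m].mean(0) if m.any() else 0)
E
```

```text
[ 0.39880172 -0.1917881   0.18396499] [0.    0.709 0.705 0.   ] [-0.56 -0.28  1.98 -0.    1.44 -0.56]
top [270 177  18  18 268] [ 581.6 -295.1] [42.  41.5] 1.9 [ 0.5817 -0.2944  0.0414]
scene [285 202  15  12 110] [ 582.8 -295.2] [44.1 42. ] 1.0 [ 0.5842 -0.2991  0.0396]
278.34569921015674 184.8967879208413
pin 0 0
pin 29 [ 0.40112087 -0.19223702  0.05884076]
```

View pics/a7.png

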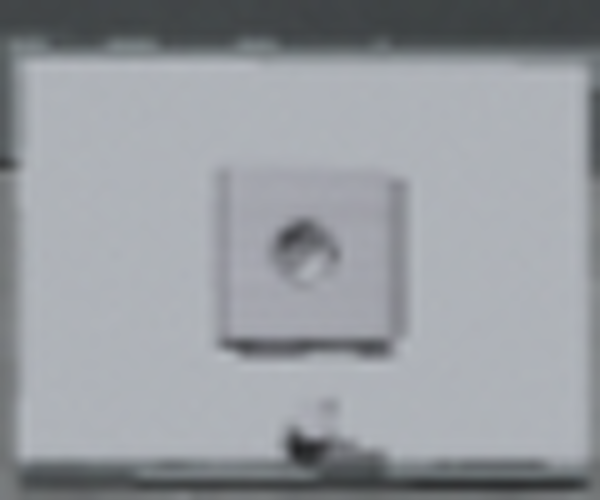

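The top plate sits centred on the deck. The strip at its right edge matches the shadow, and the squeeze opening of 42 mm shows both plates aligned. Now the pin.

>>> play_rows(increments=[[-0.2, 2, 1, -35, 0], [-0.2, 2, 1, -70, 0], [-0.2, 2, 1, -100, 0], [-0.2, 2, 1, -118, 0], [-0.2, 2, 1, -127, 0], [-0.2, 2, 1, -128, 0], [-0.2, 2, 1, -128, 0], [-0.2, 2, 1, -128, 0]])

```text
time_s: 29.18
tool_pos: [0.4019, -0.1915, 0.0574]
tcp_rot: [0.001, 0.708, 0.707, 0.0]
wrist_force: [0.9, -0.2, 0.1]
opening: 0.598
grip_force: 0.0
```

>>> play_rows(force=15, increments=[[1, 0, 0, 0, 0], [1, 0, 0, 0, 0], [1, 0, 0, 0, 0], [1, 0, 0, 0, 0], [1, 0, 0, 0, 0], [1, 0, 0, 0, 0], [1, 0, 0, 0, 0], [1, 0, 0, 0, 0]])

```text
time_s: 29.85
tool_pos: [0.4008, -0.1908, 0.0559]
tcp_rot: [0.0, 0.707, 0.707, -0.0]
wrist_force: [-0.9, -0.5, 0.1]
opening: 0.164
grip_force: 15.0
```

>>> play_rows(force=25, increments=[[1, 0, 0, 0, 0], [1, 0, 0, 0, 0], [1, 0, 0, 15, 0], [1, 0, 0, 40, 0], [1, 0, 0, 80, 0], [1, 0, 0, 120, 0], [1, 0, 0, 120, 0], [1, 0, 0, 120, 0]])

```text
time_s: 30.52
tool_pos: [0.4025, -0.1918, 0.1787]
tcp_rot: [0.003, 0.707, 0.707, 0.001]
wrist_force: [1.4, 0.3, -1.9]
opening: 0.166
grip_force: 25.0
```

>>> play_rows(increments=[[1, 20, -11, 0, -0.12], [1, 42, -24, 0, -0.24], [1, 64, -36, 0, -0.36], [1, 86, -49, 0, -0.48], [1, 108, -61, 0, -0.6], [1, 130, -74, 0, -0.72], [1, 155, -88, 0, -0.84], [1, 181, -103, 0, -0.96]])

```text
time_s: 31.18
tool_pos: [0.5816, -0.2936, 0.1727]
tcp_rot: [-0.002, 0.955, 0.297, -0.001]
wrist_force: [0.4, -0.1, -0.0]
opening: 0.166
grip_force: 25.0
```

>>> play_rows(increments=[[1, 0, 0, 0, -0.12], [1, 0, 0, 0, -0.24], [1, 0, 0, 0, -0.36], [1, 0, 0, 0, -0.48], [1, 0, 0, 0, -0.59], [1, 0, 0, 0, -0.59], [1, 0, 0, 0, -0.59], [1, 0, 0, 0, -0.59]])

```text
time_s: 31.85
tool_pos: [0.5812, -0.2934, 0.1744]
tcp_rot: [-0.001, 1.0, 0.012, -0.001]
wrist_force: [-0.7, 0.0, 0.1]
opening: 0.166
grip_force: 25.0
```

>>> play_rows(increments=[[1, 0, 0, -25, 0], [1, 0, 0, -45, 0], [1, 0, 0, -60, 0], [1, 0, 0, -70, 0], [1, 0, 0, -75, 0], [1, 0, 0, -75, 0], [1, 0, 0, -75, 0], [1, 0, 0, -75, 0]])

```text
time_s: 32.52
tool_pos: [0.5826, -0.2942, 0.1023]
tcp_rot: [0.001, 1.0, 0.01, 0.001]
wrist_force: [0.1, -0.6, -0.9]
opening: 0.166
grip_force: 25.0
```

```bash
python3 - <<'E'
from h import *
o=manip.observe();print(o['tool_pos'],o['tcp_rot'].round(3))
x,y,z=o['tool_pos']
for n in('scene','top'):
    s=snap(n);P=pts(s)
    m=(P[...,2]>z-.056)&(P[...,2]<z-.024)&(abs(P[...,0]-x)<.02)&(abs(P[...,1]-y)<.02)&(s['color'][...,0].astype(int)-s['color'][...,2]>25)
    print(n,m.sum(),P[m].mean(0) if m.any() else 0)
    u,v=proj(s,[x,y,.05]).astype(int)
    if n=='scene':save(cv2.resize(s['color'][v-40:v+30,u-45:u+45],None,fx=7,fy=7,interpolation=cv2.INTER_CUBIC),'a8.png')
E
```

```text
[ 0.58258336 -0.29422913  0.10233407] [0.001 1.    0.01  0.001]
scene 20 [ 0.57987568 -0.29719639  0.06721668]
top 0 0
```

View pics/a8.png

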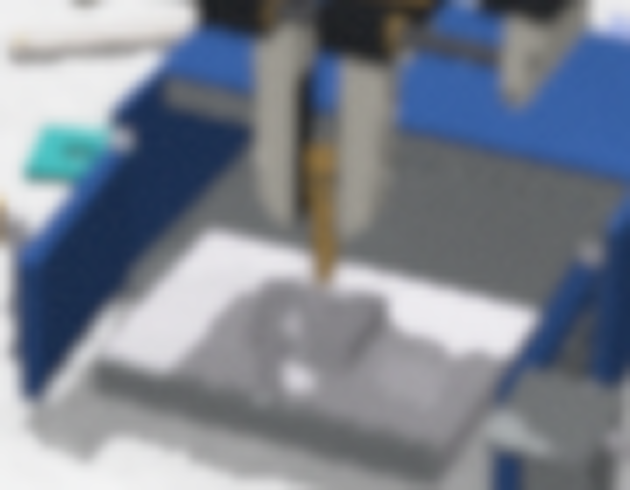

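>>> play_rows(increments=[[1, -1, 0, 0, 0], [1, -1, 0, -4, 0], [1, -1, 0, -8, 0], [1, -1, 0, -11, 0], [1, -1, 0, -13, 0], [1, -1, 0, -15, 0], [1, -1, 0, -17, 0], [1, -1, 0, -17, 0]])

```text
time_s: 33.28
tool_pos: [0.5806, -0.2936, 0.0832]
tcp_rot: [-0.0, 1.0, 0.01, -0.0]
wrist_force: [-0.1, 0.0, -1.1]
opening: 0.162
grip_force: 25.0
```

>>> play_rows(increments=[[1, 0, 0, -2, 0], [1, 0, 0, -4, 0], [1, 0, 0, -6, 0], [1, 0, 0, -8, 0], [1, 0, 0, -10, 0], [1, 0, 0, -12, 0], [1, 0, 0, -12, 0], [1, 0, 0, -12, 0]])

```text
time_s: 33.95
tool_pos: [0.5806, -0.2937, 0.0716]
tcp_rot: [-0.0, 1.0, 0.01, -0.0]
wrist_force: [0.4, 0.1, -1.2]
opening: 0.163
grip_force: 25.0
```

>>> play_rows(increments=[[1, 0, 0, -1, 0], [1, 0, 0, -2.5, 0], [1, 0, 0, -2.5, 0], [0.6, 0, 0, -2.5, 0], [0.4, 0, 0, -2.5, 0], [0.4, 0, 0, -2.5, 0], [0.4, 0, 0, -2.5, 0]])

```text
time_s: 34.53
tool_pos: [0.5809, -0.2938, 0.0695]
tcp_rot: [0.0, 1.0, 0.01, 0.0]
wrist_force: [0.5, 0.4, 0.1]
opening: 0.292
grip_force: 0.0
```

>>> play_rows(increments=[[0.3, 0, 0, 0, 0], [0.3, 0, 0, 20, 0], [0.3, 0, 0, 55, 0], [0.3, 0, 0, 90, 0], [0.2, -35, 0, 120, 0], [0.2, -70, 0, 120, 0], [0.2, -105, 0, 120, 0], [0.2, -140, 0, 120, 0]])

```text
time_s: 35.2
tool_pos: [0.4399, -0.2939, 0.1904]
tcp_rot: [0.001, 1.0, 0.01, 0.001]
wrist_force: [-0.6, -0.8, 0.5]
opening: 0.398
grip_force: 0.0
```

```bash
python3 - <<'E'
from fb import *
o=manip.observe();print(o['tool_pos'],o['wrist_force'])
find((.54,.63,-.345,-.245),.0375,.048)
for n in('scene','top'):
    s=snap(n);P=pts(s)
    m=(P[...,2]>.05)&(P[...,2]<.09)&(abs(P[...,0]-.582)<.018)&(abs(P[...,1]+.295)<.018)
    print(n,m.sum(),P[m].mean(0) if m.any() else 0,P[m].max(0) if m.any() else 0)
    u,v=proj(s,[.582,-.295,.05]).astype(int)
    if n=='scene':save(cv2.resize(s['color'][v-35:v+35,u-45:u+45],None,fx=7,fy=7,interpolation=cv2.INTER_CUBIC),'a9.png')
    m=(P[...,2]>.06)&(P[...,2]<.09)&(abs(P[...,0]-.536)<.02)&(abs(P[...,1]+.296)<.015);print('pull',m.sum(),P[m].mean(0) if m.any() else 0)
E
```

```text
[ 0.43985479 -0.29392292  0.19039457] [-0.59605154 -0.7857181   0.46099746]
scene [285 202  15  12 104] [ 581.6 -296.2] [50.2 39.8] 6.9 [ 0.5822 -0.3003  0.0398]
scene 49 [ 0.5775033  -0.29709989  0.0650268 ] [ 0.58736237 -0.28998127  0.07468574]
pull 28 [ 0.53524538 -0.29693688  0.07029448]
top 0 0 0
pull 0 0
```

View pics/a9.png

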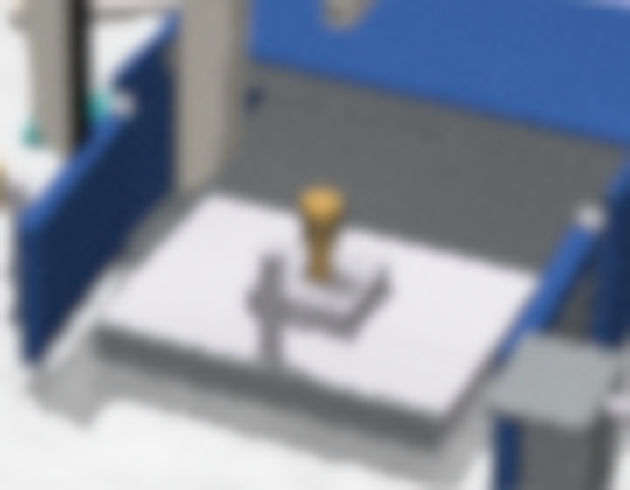

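The pin stands in the stack with its top at z about 0.074, so it is on the hole bottom. Now I'll push the shelf home.

>>> play_rows(increments=[[0.2, 35, -1, 0, 0], [0.2, 70, -1.5, 0, 0], [0.2, 97, -1.5, 0, 0], [0.2, 97, -1.5, -35, 0], [0.2, 97, -1.5, -70, 0], [0.2, 97, -1.5, -100, 0], [0.2, 97, -1.5, -119, 0], [0.2, 97, -1.5, -119, 0]])

```text
time_s: 36.07
tool_pos: [0.5359, -0.2929, 0.0643]
tcp_rot: [-0.002, 1.0, 0.01, -0.003]
wrist_force: [-0.7, 0.5, -0.1]
opening: 0.398
grip_force: 0.0
```

>>> play_rows(force=15, increments=[[0.2, 0, 0, 0, 0], [1, 0, 0, 0, 0], [1, 0, 0, 0, 0], [1, 0, 0, 0, 0], [1, 0, 0, 0, 0], [1, 0, 0, 0, 0], [1, 0, 0, 0, 0], [1, 0, 0, 0, 0]])

```text
time_s: 36.73
tool_pos: [0.5385, -0.2953, 0.0717]
tcp_rot: [0.0, 1.0, 0.01, 0.001]
wrist_force: [0.8, 2.4, 6.0]
opening: 0.1
grip_force: 15.0
```

>>> play_rows(force=25, increments=[[1, 1, 0, 0, 0], [1, 4, 0, 0, 0], [1, 8, 0, 0, 0], [1, 13, 0, 0, 0], [1, 19, 0, 0, 0], [1, 25, 0.5, 0, 0], [1, 31, 0.5, 0, 0], [1, 37, 1, 0, 0]])

```text
time_s: 37.4
tool_pos: [0.5755, -0.2945, 0.0717]
tcp_rot: [0.0, 1.0, 0.01, 0.001]
wrist_force: [-1.7, 1.2, 6.2]
opening: 0.099
grip_force: 25.0
```

>>> play_rows(increments=[[1, 6, 0, 0, 0], [1, 12, 0, 0, 0], [1, 18, 0, 0, 0], [1, 24, 0.5, 0, 0], [1, 30, 0.5, 0, 0], [1, 36, 0.5, 0, 0], [1, 41, 1, 0, 0], [1, 45, 1, 0, 0]])

```text
time_s: 38.07
tool_pos: [0.6206, -0.2935, 0.0717]
tcp_rot: [0.0, 1.0, 0.01, 0.001]
wrist_force: [-1.7, 1.9, 6.0]
opening: 0.098
grip_force: 25.0
```

>>> play_rows(increments=[[1, 2, 0, 0, 0], [1, 4, 0, 0, 0], [1, 5, 0, 0, 0], [1, 6, 0, 0, 0], [1, 7, 0, 0, 0], [1, 7, 0, 0, 0], [1, 7, 0, 0, 0]])

```text
time_s: 38.65
tool_pos: [0.6266, -0.2934, 0.0717]
tcp_rot: [0.0, 1.0, 0.01, -0.0]
wrist_force: [-5.4, 2.3, 9.5]
opening: 0.101
grip_force: 25.0
```

>>> play_rows(increments=[[0.4, 0, 0, 0, 0], [0.2, 0, 0, 0, 0], [0.2, 0, 0, 0, 0], [0.2, 0, 0, 0, 0], [0.2, 0, 0, 30, 0], [0.2, 0, 0, 70, 0], [0.2, 0, 0, 110, 0], [0.2, -30, 0, 140, 0]])

```text
time_s: 39.32
tool_pos: [0.6004, -0.293, 0.2127]
tcp_rot: [0.001, 1.0, 0.011, 0.002]
wrist_force: [0.5, -0.7, 2.0]
opening: 0.401
grip_force: 0.0
```

>>> play_rows(increments=[[0.2, -40, -10, 0, 0], [0.2, -80, -30, 0, 0], [0.2, -120, -60, 0, 0], [0.2, -150, -100, 0, 0], [0.2, -180, -140, 0, 0], [0.2, -180, -140, 0, 0], [0.2, -180, -140, 0, 0], [0.2, -180, -140, 0, 0]])

```text
time_s: 39.98
tool_pos: [0.4162, -0.4344, 0.2097]
tcp_rot: [-0.0, 1.0, 0.008, 0.0]
wrist_force: [0.3, 0.9, -0.0]
opening: 0.399
grip_force: 0.0
```

```bash
python3 - <<'E'
from fb import *
print(manip.observe()['tool_pos'])
for n in('scene','top'):
    s=snap(n);P=pts(s)
    m=(P[...,2]>.060)&(P[...,2]<.083)&(P[...,0]>.605)&(P[...,0]<.645)&(abs(P[...,1]+.294)<.02)
    print(n,'pull',m.sum(),P[m].mean(0) if m.any() else 0)
    if n=='scene':save(cv2.resize(s['color'][130:290,160:400],None,fx=3,fy=3,interpolation=cv2.INTER_CUBIC),'a10.png')
E
```

```text
[ 0.41619434 -0.43438571  0.20969626]
scene pull 22 [ 0.62379325 -0.29498825  0.07079268]
top pull 18 [ 0.62335707 -0.29420448  0.07555626]
```

View pics/a10.png

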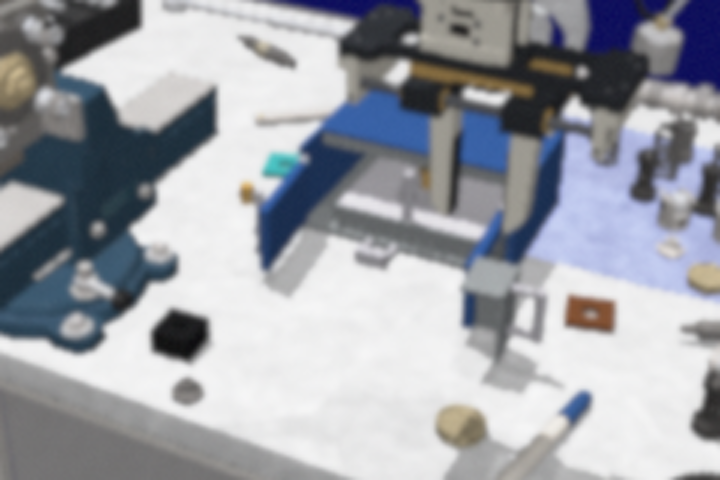

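The shelf pull is back at its home reading, the pin stands upright behind it at crop (425,178), and both doors are open. The bench is otherwise untouched, so I'm handing in.

```bash
python3 -c "
from workcell import manip
print(manip.sign_off())"
```

```text
the job is handed in; nothing more can be done
None
```

I handed the job in at about 40 s on the robot's clock; it returned no verdict. Both doors stand open, the two spacers present are stacked and pinned, and the shelf's pull is back at its home position. The lower spacer's centring was read from the jaw opening, not seen directly.

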